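# Roll the thick pipe offcut up the gutter to its head stop

### The job

Two steel pipe offcuts lie at the low end of a two-lane sloping wooden gutter. With the fingertips, push the thicker offcut up its lane, over the crest at the top, so that it comes to rest against the head stop and does not roll back; do not lift or carry it. Leave the thin offcut at the low end and the other things on the table where they are.

Things in the scene. Friction and masses are not known exactly. Their poses are not given: they have to be found in the camera images.
- gutter: Fixed wooden gutter on the table, 220 mm (x) by 358 mm (y, -195 to +163). Origin on its underside, on the table; z up. Two side-by-side lanes of slippery waxed plywood run along y and rise to +y: centre lines x = -50, +50 mm, 92 mm wide between 8 mm rails 20 mm high. Valley at y -115, z 18 mm; below it the floor rises to z 21 at y -135, then is level to a lip at y -185 to -195, top z 34 mm.
- ramp: Rising floor of both lanes, part of the gutter: 0.14 rad (8 deg) from the valley up to the crest. Origin on the floor at the valley, midway between the lanes (gutter x 0, y -115, z 18 mm); x as the gutter's, y up the slope, z square to it. An offcut's centre is its radius above this plane as it rolls; a thick one over 36 mm counts as lifted.
- crest (a point): Sharp crest at the top of the slope, floor level, midway between the lanes: gutter x 0, y +95, z 47.6 mm. Beyond it the floor falls 0.14 rad to the head stop (z 40.5 mm there). An offcut whose centre is past the crest rolls on to the head stop by itself and stays; short of it, it rolls back to the valley.
- head_stop (a point): Upper edge of the head stop's face, midway between the lanes: gutter x 0, y +145, z 95 mm. The head stop is an 18 mm board across the top end of both lanes. The thick offcut at rest against it has its centre at gutter y +121, z 68 mm.
- thick_pipe: Steel pipe offcut, 48 mm outer diameter, 80 mm long, about 0.3 kg. Origin at its centre; x along its axis, across its lane (y and z turn as it rolls). Starts in the valley of either lane, centre 42 mm above the table. It moves freely when pushed from behind at about centre height with the side of the fingers, tips some 10 mm below its centre; tips bearing on its upper half jam it.
- thin_pipe: Steel pipe offcut, 27 mm outer diameter, 80 mm long, about 0.13 kg. Origin at its centre; x along its axis. Lies in the valley of the other lane, centre 32 mm above the table; to be left there.
- jar: Bystander: amber glass jar with a steel lid, 68 mm diameter, 100 mm high, standing left of the gutter. Origin at the centre of its underside.
- wrench: Bystander: small steel wrench lying flat on the table right of the gutter, along its x. Origin on its underside.
- pipe_cap: Bystander: dark steel pipe cap, 52 mm diameter, 30 mm high, standing beyond the gutter. Origin at the centre of its underside.
Not all that is in view belongs to the job. What is shaped like the thin_pipe but green or turquoise is not meant.

How it is judged:
By the outcome, as a careful person would: the job done as asked, in the order asked, and still so for the second after the job is handed in, with the robot touching nothing.
It also fails if it takes over 40 s, if anything falls off the work surface, if the arm or the gripper's body presses on something with over 40 N, if the wrist force passes 120 N, or if a joint passes its speed limit or range.

### The arm

A 6-joint arm with a two-finger parallel gripper is mounted at the origin on the work surface. World frame = base frame: x ahead of the robot, y to its left, z up, the work surface at z = 0. Lengths are in m, angles in rad, forces in N, time in s.
With the tool pointing down it reaches from about 0.375 to 0.9 m from the base axis. Payload 3.1 kg.
Tool frame: the origin (TCP) lies between the finger pads; the fingertips stand 19 mm ahead of it and the grasp point (between the pads) is the TCP; z points along the fingers, y is the line along which they close (so a half turn about z gives the same grasp; the last joint's range is limited). The gripper opens to 87 mm and grips with 3 to 60 N. Pads are 19 mm wide; open, the fingers measure 117 mm over their backs; the gripper's body (75 mm by 190 mm) begins 51 mm behind the grasp point.
Start: joints at [-1.45, 0.527, 1.433, -0, 1.181, -0.178], TCP at [0.185, -0.597, 0.242] pointing down, gripper open.
Joint ranges: [-3.08, 3.08], [-0.75, 2.2], [0.22, 2.44], [-1.43, 4.57], [0, 2.65], [-2.85, 2.85]. Speed limits (rad/s): [2.79, 2.79, 3.14, 3.14, 3.14, 3.14].

### API

Orientations are given as a unit quaternion [x, y, z, w].
In Python, from rig import robot, camera, camera_info, hand_in gives the robot as it stands.
- The arm moves only by the shell command python3 -m handwheel 'ROWS' [FORCE]. ROWS is a JSON object of lists of equal length, an entry for each row: "hand": the opening, from 0 (shut) to 1 (fully open); "translation": the shift along the world's x, y, z in mm, a list of three; "turn": the turn, a rotation vector about the world's x, y, z in rad, a list of three. In form: {"hand": [hand, ...], "translation": [[tx, ty, tz], ...], "turn": [[ax, ay, az], ...]}. A call has 1 to 12 rows; each row is the pose to reach, as a shift and turn from the pose commanded when the call began; what a row does not reach only later rows make up. A row lasts 1/12 s, in which the tool goes at most 41.7 mm and 7.16 degrees, less where a joint would pass 70% of its speed; a pose out of reach is approached as far as the arm can. A call with a gripper value outside its range is refused whole. The fingers move at their own pace and stop on an object; FORCE is the grip in N (left out, the last holds). Time passes only in rows, so rows that repeat a pose let the fingers close. It gives the time, the measured TCP pose, the force, the opening and the grip force at its end, in the units of the state.
- robot.get_obs(): the state, without advancing time (a new reading comes with each control period).
- camera(name): name is "scene" or "top" or "wrist"; returns (picture, depth): 480x640x3 uint8, red, green, blue; 480x640 float32, m along the optical axis (not along the pixel's ray), 0 where there is no reading.
- camera_info(name): a dict with "vertical_fov" (degrees; the focal length in pixels is half the picture's height over the tangent of half this angle, whatever the lens; pixels are square), "cx", "cy" (the principal point, pixels), "world_from_camera" (4x4, takes a point from camera to world coordinates). Camera axes: x right, y down, z forward; pixel columns grow to the right and rows downward; lengths in m; the calibration is good to about 2 mm. A picture is of the moment at which its call begins: read the wrist's pose just before it. camera_info takes no time and is no camera call; for the wrist camera it gives the pose at the moment of the call.
- hand_in(): hands the job in; it is judged then, once.
The state is a dict: "time": time; "q": joint angles; "joint_velocities": joint speeds; "joint_torque": joint torques, N m; "position": TCP position; "tool_rot": TCP orientation; "ft_force": force on the tool from outside, world axes, zero at the start; "moment": the same for the moment, N m; "grip_width": finger opening in m; "grip_force": force on a finger pad.
Only numpy, scipy, OpenCV 4.12 (cv2) and the standard library are available. Lean on these libraries where they do the work, as an engineer would, in place of code of your own. Each camera call takes 0.05 s, during which the arm holds its last target. There are 200 camera calls.

## Working session

There is one attempt and no reset: what is moved stays moved. The work goes in short steps, Python scripts to look and compute and a shell command to move; the robot and the scene stay as the last step left them, time stands still between calls to the robot, and variables do not carry over. Pictures are saved under pics/ and viewed, at most 10 in all, crops included, and the job is handed in when it is done.

```bash
mkdir -p pics; cat > h.py <<'E'
import numpy as np,cv2
from rig import robot,camera,camera_info,hand_in
def grab(n):
    i=camera_info(n); p,d=camera(n); f=240/np.tan(np.radians(i["vertical_fov"])/2)
    v,u=np.mgrid[:480,:640]; T=np.array(i["world_from_camera"])
    c=np.stack([(u-i["cx"])/f*d,(v-i["cy"])/f*d,d],-1)
    w=c@T[:3,:3].T+T[:3,3]; w[d==0]=np.nan
    np.savez(f"{n}.npz",p=p,d=d,w=w,T=T,f=f,c=[i["cx"],i["cy"]]); return p,d,w
E
python3 - <<'E'
from h import *
for n in("top","scene"):
    p,d,w=grab(n); cv2.imwrite(f"pics/{n}0.png",p[...,::-1])
    print(n,camera_info(n))
print({k:np.round(v,3) for k,v in robot.get_obs().items()})
E
```

```text
top {'vertical_fov': 50.51352640545964, 'cx': 321.36243174989744, 'cy': 241.67439139430155, 'world_from_camera': array([[-0.01528447, -0.98331372,  0.18127471,  0.37720012],
       [-0.99947132,  0.0202281 ,  0.02545412, -0.05792754],
       [-0.02869623, -0.18078982, -0.98310303,  1.18953814],
       [ 0.        ,  0.        ,  0.        ,  1.        ]])}
scene {'vertical_fov': 51.50944124087321, 'cx': 318.6834804217156, 'cy': 245.1156929758875, 'world_from_camera': array([[ 0.823104  ,  0.40308544, -0.40002742,  1.00122263],
       [ 0.56786691, -0.59065288,  0.57328557, -0.6207753 ],
       [-0.00519428, -0.69903598, -0.71506763,  0.82726732],
       [ 0.        ,  0.        ,  0.        ,  1.        ]])}
{'time': np.float64(0.1), 'q': array([-1.45 ,  0.528,  1.434,  0.   ,  1.181, -0.179]), 'joint_velocities': array([-0.   , -0.001, -0.004, -0.001,  0.002, -0.001]), 'joint_torque': array([  0.   , -44.098, -17.715,   0.063,   0.053,  -0.   ]), 'position': array([ 0.185, -0.596,  0.241]), 'tool_rot': array([ 0.989,  0.149,  0.   , -0.001]), 'ft_force': array([-0.258, -0.207, -0.902]), 'moment': array([0.043, 0.013, 0.02 ]), 'grip_force': np.float64(0.0), 'grip_width': np.float64(0.087)}
```

View pics/top0.png

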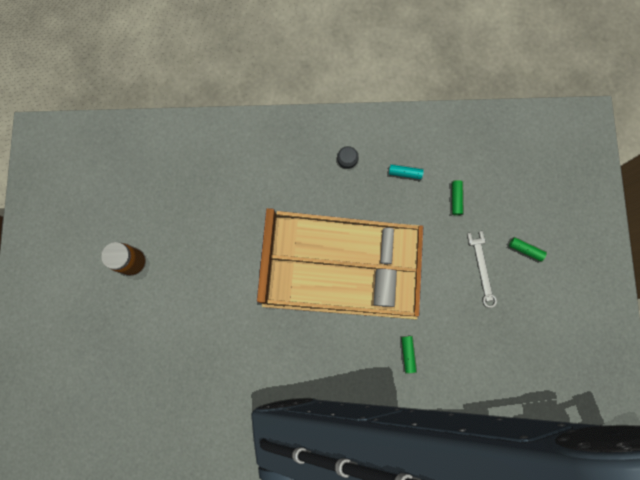

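View pics/scene0.png

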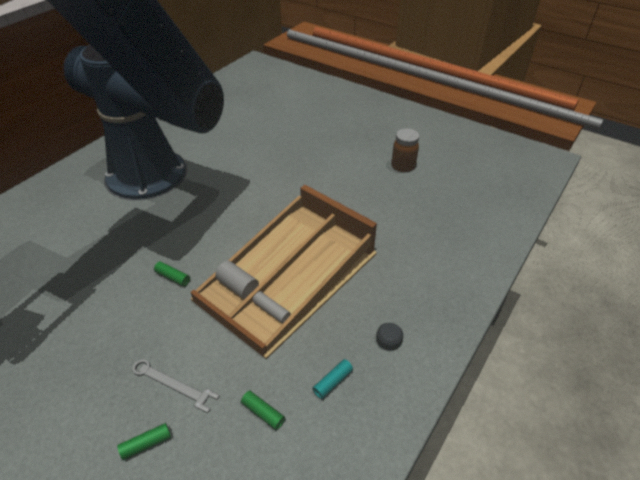

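The top view shows the gutter with its head stop on the left at (266,256) and its lip on the right at (420,272). The thick offcut is at (385,287) in the lane nearer the robot, and the thin one is at (386,245). The scene view agrees, with the thick offcut at (237,278), the thin one at (271,305) and the head stop at (340,215).

```bash
python3 - <<'E'
from h import *
def rect(w,m): 
    q=w[m]; r=cv2.minAreaRect(q[:,:2].astype(np.float32)*1000)
    return len(q),np.round(r[0],1),np.round(r[1],1),round(r[2],1),'zmed',round(np.median(q[:,2])*1000,1),'zmax',round(np.percentile(q[:,2],97)*1000,1)
for n,boxes in (("top",dict(thick=(365,262,405,312),thin=(373,222,402,268))),("scene",dict(thick=(208,252,266,304),thin=(245,285,297,328)))):
    z=np.load(n+".npz");p,w=z["p"],z["w"]
    hsv=cv2.cvtColor(p,cv2.COLOR_RGB2HSV); 
    for k,(a,b,c,d) in boxes.items():
        m=np.zeros((480,640),bool); m[b:d,a:c]=True
        m&=(hsv[...,1]<50)&(hsv[...,2]>70)&(w[...,2]>.015)
        print(n,k,rect(w,m))
    # head stop top: z 85..105 near gutter
    x,y,zz=w[...,0],w[...,1],w[...,2]
    g=(x>.25)&(x<.65)&(y>-.35)&(y<.3)
    hs=g&(zz>.088)&(zz<.102); hs=cv2.morphologyEx(hs.astype(np.uint8),cv2.MORPH_OPEN,np.ones((3,3)))>0
    if n=="top": hs[:, :240]=0; hs[:,300:]=0
    else: hs[:,:280]=0; hs[:,400:]=0; hs[260:]=0
    print(n,"headstop",rect(w,hs))
    gm=g&(zz>.012)&(hsv[...,1]>60)&(hsv[...,0]<30)
    nn,l,s,_=cv2.connectedComponentsWithStats(gm.astype(np.uint8))[:4]; i=1+s[1:,4].argmax()
    print(n,"gutter",rect(w,l==i),s[i])
z=np.load("top.npz");print(np.round(z["w"][[230,250,285,287,287,287],[300,386,385,379,391,412]]*1000,1))
E
```

```text
top thick (756, array([ 490.8, -169.1]), array([44.6, 99.6]), 84.3, 'zmed', np.float64(63.4), 'zmax', np.float64(69.5))
top thin (384, array([ 581.6, -178.1]), array([24.4, 87.4]), 84.1, 'zmed', np.float64(43.9), 'zmax', np.float64(49.0))
top headstop (772, array([550.2,  93.9]), array([ 18.7, 198.6]), 84.5, 'zmed', np.float64(96.1), 'zmax', np.float64(99.8))
top gutter (13546, array([537.9, -75.5]), array([358.8, 217.8]), 84.6, 'zmed', np.float64(38.4), 'zmax', np.float64(96.0)) [  257   211   166   106 13546]
scene thick (939, array([ 493.6, -173.5]), array([ 55.3, 144.6]), 77.1, 'zmed', np.float64(59.8), 'zmax', np.float64(67.4))
scene thin (540, array([ 555.9, -174.7]), array([ 32.3, 124.1]), 79.5, 'zmed', np.float64(41.8), 'zmax', np.float64(46.7))
scene headstop (595, array([548.5,  91.9]), array([ 21.4, 203.7]), 84.6, 'zmed', np.float64(94.5), 'zmax', np.float64(97.4))
scene gutter (13594, array([536.4, -76.7]), array([359.4, 211.5]), 84.6, 'zmed', np.float64(36.5), 'zmax', np.float64(93.6)) [  191   185   183   170 13594]
[[ 615.6   20.2   49.4]
 [ 566.1 -175.1   44. ]
 [ 484.1 -167.3   69.6]
 [ 480.5 -154.5   63.6]
 [ 479.5 -180.4   68.6]
 [ 483.1 -233.6   19.8]]
```

```bash
python3 -m handwheel '{"hand":[1,0.8,0.6,0.4,0.4,0.4,0.4,0.4,0.4,0.4,0.4,0.4],"translation":[[15,20,0],[40,52,-5],[65,85,-10],[90,118,-15],[115,151,-20],[140,184,-25],[165,217,-30],[190,250,-40],[215,282,-45],[240,315,-50],[265,348,-55],[280,367,-60]],"turn":[[0,0,0.06],[0,0,0.16],[0,0,0.26],[0,0,0.36],[0,0,0.46],[0,0,0.56],[0,0,0.67],[0,0,0.78],[0,0,0.89],[0,0,1.0],[0,0,1.1],[0,0,1.15]]}' && python3 -m handwheel '{"hand":[0.4,0.4,0.4],"translation":[[10,13,0],[10,13,0],[10,13,0]],"turn":[[0,0,0.03],[0,0,0.03],[0,0,0.03]]}'
python3 - <<'E'
from h import *
from scipy.spatial.transform import Rotation as R
o=robot.get_obs(); print(o["time"],np.round(o["position"]*1000,1),o["tool_rot"],o["grip_width"],np.round(o["q"],2)); print(R.from_quat(o["tool_rot"]).as_matrix().round(3))
p,d,w=grab("wrist"); cv2.imwrite("pics/w1.png",p[...,::-1]); print(camera_info("wrist"))
hsv=cv2.cvtColor(p,cv2.COLOR_RGB2HSV)
m=(hsv[...,1]<50)&(hsv[...,2]>60)&(w[...,2]>.03)&(w[...,2]<.075)
n,l,s,_=cv2.connectedComponentsWithStats(m.astype(np.uint8))
for i in range(1,n):
    if s[i,4]>800: q=w[l==i]*1000; r=cv2.minAreaRect(q[:,:2].astype(np.float32)); print(s[i],r,np.percentile(q[:,2],[2,50,98]))
E
```

```text
time: 1.1
position: [0.4658, -0.2264, 0.1811]
tool_rot: [0.746, 0.665, 0.0, -0.001]
ft_force: [0.3, 0.6, 0.7]
grip_width: 0.0354
grip_force: 0.0
time: 1.35
position: [0.4748, -0.2164, 0.1812]
tool_rot: [0.738, 0.675, -0.0, -0.0]
ft_force: [-0.5, -0.5, 0.7]
grip_width: 0.035
grip_force: 0.0
1.35 [ 474.8 -216.4  181.2] [ 7.37894374e-01  6.74916104e-01 -2.61087128e-04 -2.77470629e-04] 0.03495727036576903 [-0.64  0.48  1.75 -0.    0.92 -0.55]
[[ 0.089  0.996 -0.001]
 [ 0.996 -0.089  0.   ]
 [-0.    -0.001 -1.   ]]
{'vertical_fov': 70.67637743199785, 'cx': 314.29415243335325, 'cy': 239.76674328392093, 'world_from_camera': array([[ 9.95955934e-01, -8.66344111e-02, -2.37961498e-02,
         4.80322916e-01],
       [-8.98413259e-02, -9.62019791e-01, -2.57772104e-01,
        -1.47192439e-01],
       [-5.60432706e-04,  2.58867534e-01, -9.65912670e-01,
         3.24251667e-01],
       [ 0.00000000e+00,  0.00000000e+00,  0.00000000e+00,
         1.00000000e+00]])}
[ 264  150  106   58 5964] ((479.88421630859375, -169.70425415039062), (45.31147003173828, 80.0550308227539), 84.92855834960938) [50.21281102 63.01815413 66.4067863 ]
[ 383  164  103   31 2955] ((580.1755981445312, -179.6952362060547), (25.096662521362305, 86.76508331298828), 84.84294891357422) [36.36673654 42.94338616 45.46434721]
```

View pics/w1.png

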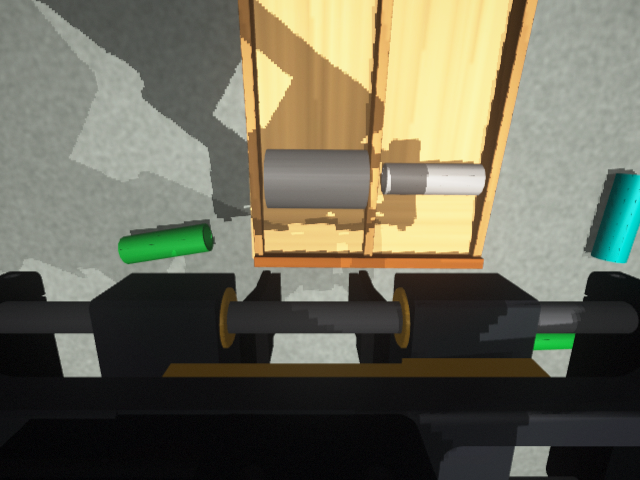

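The wrist view shows the thick offcut at (317,179) and the thin one at (434,179). The lip is at row 262, and the open fingers straddle the lane just behind the thick offcut. It measures as centred at (480,-170) with its top at z 66, which matches the text. The TCP is 47 mm behind its axis, so I can descend straight down.

```bash
python3 -m handwheel '{"hand":[0.4,0.4,0.4,0.4,0.4,0.4,0.4,0.4],"translation":[[0,0,-15],[0,0,-40],[0,0,-65],[0,0,-90],[0,0,-110],[0,0,-122],[0,0,-129],[0,0,-129]],"turn":[[0,0,0],[0,0,0],[0,0,0],[0,0,0],[0,0,0],[0,0,0],[0,0,0],[0,0,0]]}'
python3 - <<'E'
from h import *
p,d,w=grab("wrist"); q,_,_=grab("scene"); cv2.imwrite("pics/s2.png",np.hstack([cv2.resize(p,(400,300)),cv2.resize(q[150:390,120:440],(400,300))])[...,::-1])
E
```

```text
time: 2.07
position: [0.4734, -0.2179, 0.0513]
tool_rot: [0.739, 0.673, -0.0, -0.001]
ft_force: [-0.7, 0.2, 0.2]
grip_width: 0.0348
grip_force: 0.0
```

View pics/s2.png

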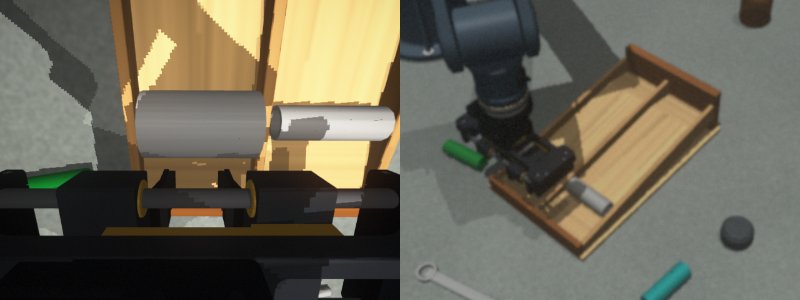

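The fingers are down behind the thick offcut, with it at (200,123) in the left half, clear of the offcut and the lip. Next I push along the lane, rising with the slope.

```bash
python3 -m handwheel '{"hand":[0.4,0.4,0.4,0.4,0.4,0.4,0.4,0.4,0.4,0.4,0.4,0.4],"translation":[[0.3,3,0],[0.7,8,0],[1.2,14,0],[1.8,20,0.8],[2.4,27,1.8],[3.1,35,3],[3.8,43,4.1],[4.5,51,5.2],[5.3,59,6.3],[6,67,7.5],[6.7,75,8.6],[7.4,83,9.7]],"turn":[[0,0,0],[0,0,0],[0,0,0],[0,0,0],[0,0,0],[0,0,0],[0,0,0],[0,0,0],[0,0,0],[0,0,0],[0,0,0],[0,0,0]]}'
python3 - <<'E'
from h import *
p,d,w=grab("wrist"); cv2.imwrite("pics/s3.png",cv2.resize(p,(480,360))[...,::-1])
hsv=cv2.cvtColor(p,cv2.COLOR_RGB2HSV)
m=(hsv[...,1]<50)&(hsv[...,2]>40)&(w[...,2]>.04)&(w[...,2]<.095)
m[:, :100]=0; m[275:]=0
n,l,s,_=cv2.connectedComponentsWithStats(m.astype(np.uint8))
for i in range(1,n):
    if s[i,4]>800: q=w[l==i]*1000; r=cv2.minAreaRect(q[:,:2].astype(np.float32)); print(s[i],r,np.percentile(q[:,2],[2,50,98]))
E
```

```text
time: 3.17
position: [0.482, -0.1332, 0.0623]
tool_rot: [0.738, 0.674, -0.0, -0.0]
ft_force: [-0.0, -1.4, 0.3]
grip_width: 0.0348
grip_force: 0.5
[  217   177   202    98 19199] ((482.4864807128906, -98.73243713378906), (48.290889739990234, 87.93891143798828), 84.81982421875) [58.1317675  73.43928957 76.49949251]
```

View pics/s3.png

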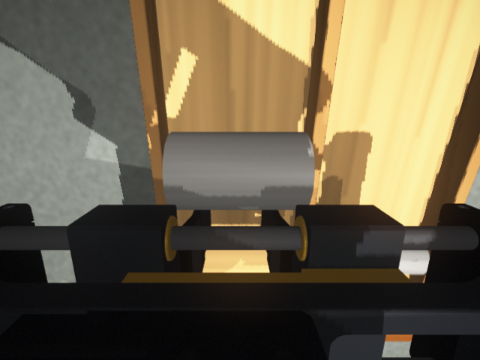

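The offcut is rolling squarely ahead of the fingers, at (238,170). Its centre is now about 71 mm up the lane, with a push force of 1.4 N. About 139 mm remains to the crest.

```bash
python3 -m handwheel '{"hand":[0.4,0.4,0.4,0.4,0.4,0.4,0.4,0.4,0.4,0.4,0.4,0.4],"translation":[[0.5,6,0.8],[1.2,14,2],[2,22,3.1],[2.7,30,4.2],[3.4,38,5.3],[4.1,46,6.5],[4.8,54,7.6],[5.5,62,8.7],[6.2,70,9.8],[7,78,11],[7.7,86,12.1],[8.4,94,13.2]],"turn":[[0,0,0],[0,0,0],[0,0,0],[0,0,0],[0,0,0],[0,0,0],[0,0,0],[0,0,0],[0,0,0],[0,0,0],[0,0,0],[0,0,0]]}'
python3 -m handwheel '{"hand":[0.4,0.4,0.4,0.4,0.4,0.4,0.4,0.4,0.4,0.4,0.4,0.4],"translation":[[0.6,7,1],[1.2,14,2],[1.8,20,2.8],[2.4,26,3.7],[2.9,32,4.5],[3.4,38,5.4],[3.8,43,6],[4.2,47,6],[4.5,50,6],[4.7,53,6],[4.7,53,6],[4.7,53,6]],"turn":[[0,0,0],[0,0,0],[0,0,0],[0,0,0],[0,0,0],[0,0,0],[0,0,0],[0,0,0],[0,0,0],[0,0,0],[0,0,0],[0,0,0]]}'
python3 - <<'E'
from h import *
p,d,w=grab("wrist"); cv2.imwrite("pics/s4.png",cv2.resize(p,(480,360))[...,::-1])
hsv=cv2.cvtColor(p,cv2.COLOR_RGB2HSV)
m=(hsv[...,1]<50)&(hsv[...,2]>40)&(w[...,2]>.055)&(w[...,2]<.11)
m[:, :100]=0; m[275:]=0
n,l,s,_=cv2.connectedComponentsWithStats(m.astype(np.uint8))
for i in range(1,n):
    if s[i,4]>800: q=w[l==i]*1000; r=cv2.minAreaRect(q[:,:2].astype(np.float32)); print(s[i],r,np.percentile(q[:,2],[2,50,98]))
E
```

```text
time: 4.22
position: [0.4904, -0.0393, 0.0756]
tool_rot: [0.739, 0.674, -0.0, -0.0]
ft_force: [0.4, -1.8, 0.7]
grip_width: 0.0344
grip_force: 0.5
time: 5.22
position: [0.495, 0.013, 0.0814]
tool_rot: [0.738, 0.674, -0.0, -0.0]
ft_force: [0.2, -0.1, -1.0]
grip_width: 0.0348
grip_force: 0.0
[  217   135   206   106 20892] ((498.0595397949219, 65.3427734375), (47.72357177734375, 87.18443298339844), 85.03642272949219) [74.44503734 89.22063143 92.35998173]
```

View pics/s4.png

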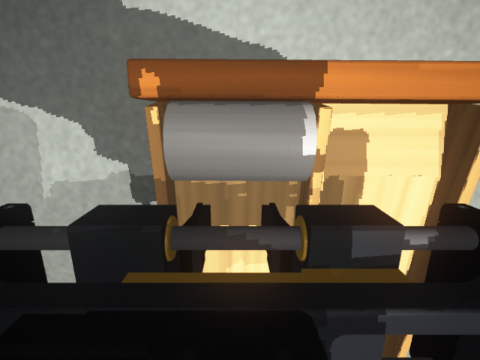

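The offcut is at (240,140), against the head stop, with its centre at z 68 as it should be. I'll retreat straight up.

```bash
python3 -m handwheel '{"hand":[0.4,0.4,0.4,0.4,0.4,0.4,0.4,0.4,0.4,0.4,0.4,0.4],"translation":[[0,-4,3],[-1,-12,12],[-1,-15,35],[-1,-15,65],[-1,-15,95],[-1,-15,115],[-1,-15,120],[-1,-15,120],[-1,-15,120],[-1,-15,120],[-1,-15,120],[-1,-15,120]],"turn":[[0,0,0],[0,0,0],[0,0,0],[0,0,0],[0,0,0],[0,0,0],[0,0,0],[0,0,0],[0,0,0],[0,0,0],[0,0,0],[0,0,0]]}'
python3 - <<'E'
from h import *
p,d,w=grab("wrist"); q,_,_=grab("scene"); cv2.imwrite("pics/s5.png",np.hstack([cv2.resize(p,(400,300)),cv2.resize(q,(400,300))])[...,::-1])
hsv=cv2.cvtColor(p,cv2.COLOR_RGB2HSV)
m=(hsv[...,1]<50)&(hsv[...,2]>40)&(w[...,2]>.06)&(w[...,2]<.1)
n,l,s,_=cv2.connectedComponentsWithStats(m.astype(np.uint8))
for i in range(1,n):
    if s[i,4]>800: r=w[l==i]*1000; print(cv2.minAreaRect(r[:,:2].astype(np.float32)),np.percentile(r[:,2],98))
E
```

```text
time: 6.27
position: [0.4933, -0.002, 0.2002]
tool_rot: [0.739, 0.674, -0.001, -0.001]
ft_force: [-0.3, -0.3, 0.1]
grip_width: 0.0349
grip_force: 0.0
((501.3938293457031, 65.05844116210938), (46.79755783081055, 80.09565734863281), 84.93744659423828) 92.4248253603392
```

View pics/s5.png

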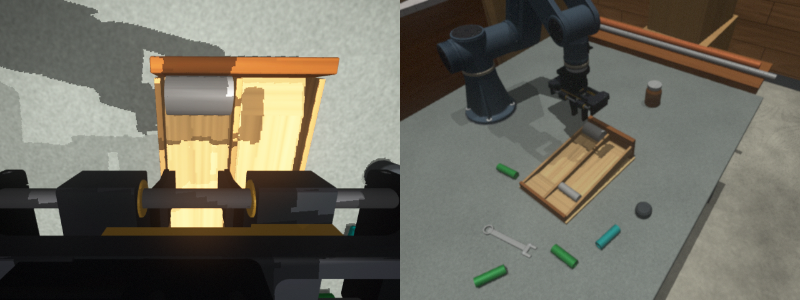

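The thick offcut is resting against the head stop, at (200,95) in the left half. In the right half, the thin offcut is still at the low end at (570,191), and the other things look undisturbed.

```bash
python3 -c "from rig import hand_in; print(hand_in())"
```

```text
the job is handed in; nothing more can be done
None
```

The thick offcut was pushed over the crest and rests against the head stop; the thin one is still at the low end, nothing else appears to have moved, and the job is handed in.

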